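# Set the stop collar on the threaded post to the fork gauge

### The job

Set the height of the knurled stop collar on the threaded post with the fork gauge: push the fork under the collar, flat on the post's foot and fully home against the rod, let go of it, then spin the collar down until it just nips the gauge. Nip it firmly enough that it is lightly clamped, but gently: never bear hard on it (about 10 N is right, 25 N spoils the gauge). Leave the gauge nipped there and leave everything else on the bench where it is.

Things in the scene. Friction and masses are not known exactly. Their poses are not given: they have to be found in the camera images.
- foot_top (a point): Point on the rod's axis at the top face of the post's foot, 14 mm above the bench. The post is fixed: a dark round foot 140 mm across and 14 mm thick, with an upright threaded steel rod, 17 mm across over its threads (the fork meets its 16 mm core).
- rod_top (a point): Centre of the rod's top end, 88 mm above the foot's top. Fast right-hand thread: the collar goes down when turned clockwise seen from above, 24 mm a turn (3.8 mm per rad). The thread rubs with about 0.05 N m, so the collar stays where it is left; each newton of bearing on the gauge adds 0.004 N m or more, and each 0.1 rad past first touch about 5 N.
- collar: Knurled aluminium collar on the rod, a cylinder 44 mm across and 34 mm tall; origin on the rod's axis at the centre of its underside, z up. It starts with its underside 39 to 44.5 mm above the foot's top. Below it sits a black rubber wear washer 38 mm across that meets the gauge first: it stands 1 to 5 mm proud of the underside (worn by an unknown amount) and yields about 0.8 mm at 10 N.
- gauge: Loose aluminium fork gauge, 0.13 to 0.2 kg, on the bench. Fork block 30 mm high, 46 mm wide; slot 20 mm wide, open to the gauge's +x, mouth flared to about 28 mm. Origin on the underside where the rod's axis lies when home; slot's end face at x = -8.5 mm (0.5 mm play), tines to x = +24 mm, block back to x = -30 mm, then a tail 24 mm wide, 10 mm high to x = -100 mm. z up.
- fin (a point): Where to hold the fork gauge: on its handle, an upright fin 30 mm long (along the gauge's x, centred 85 mm behind its origin), 12 mm thick (along its y), top 60 mm above the underside. This point is in the fin's middle, 45 mm above the underside; axes as the gauge's. The weight is centred 20 to 30 mm ahead of it.
- blank: A similar gauge without a slot (a solid 52 x 46 x 30 mm block with the same tail and fin); not needed, to be left alone. Origin as in the fork gauge.
- dishes: Stack of three clear culture dishes with white lids, 94 mm across, 45 mm high; origin under its centre. Leave alone.
- dish: Single culture dish with a white lid, 94 mm across, 15 mm high; origin under its centre. Leave alone.
- tweezers: Steel tweezers lying flat, 125 mm long along their y, 6 mm high; origin under the middle. Leave alone.
- mouse: Black computer mouse, 105 x 62 x 26 mm; origin under its centre. Leave alone.
- bottle: White plastic bottle, 60 mm across, 140 mm high; origin under its centre. Leave alone.
- driver: Screwdriver lying flat along its x; origin under its middle. Leave alone.
- optic: Small lens on a steel post, foot 56 mm across, 127 mm high; origin under its centre. Leave alone.
Mind the look-alikes: they are no part of the job. What is shaped like the gauge but green or yellow is not meant.

How it is judged:
By the outcome, as a careful person would: the job done as asked, in the order asked, and still so for the second after the job is handed in, with the robot touching nothing.
It also fails if it takes over 72 s, if anything falls off the work surface, if the arm or the gripper's body presses on something with over 40 N, if the wrist force passes 120 N, or if a joint passes its speed limit or range.

### The arm

A 7-joint arm with a two-finger parallel gripper is mounted at the origin on the work surface. World frame = base frame: x ahead of the robot, y to its left, z up, the work surface at z = 0. Lengths are in m, angles in rad, forces in N, time in s.
With the tool pointing down it reaches from about 0.4 to 0.85 m from the base axis. Payload 10.4 kg.
Tool frame: the origin (TCP) lies on the mounting face of the last link; the fingertips stand 173 mm ahead of it and the grasp point (between the pads) lies 155 mm ahead of it (manip.tip_extent is the distance from the TCP to the fingertips, in m); z points along the fingers, y is the line along which they close (so a half turn about z gives the same grasp; the last joint's range is limited). The gripper opens to 85 mm and grips with 20 to 120 N. Pads are 22 mm wide; open, the fingers measure 114 mm over their backs; the gripper's body (76 mm by 85 mm) begins 54 mm behind the grasp point. The pads swing forward as they close: fully open they stand 13 mm farther back than shut.
Start: joints at [-1.322, 0.332, -0.065, 1.46, 0.022, 1.35, -0.088], TCP at [0.168, 0.602, 0.405] pointing down, gripper open.
Joint ranges: [-2.6, 2.6], [-0.5, 2.12], [-1.47, 1.34], [0.16, 2.42], [-1.27, 4.41], [0.06, 2.06], [-2.6, 2.6]. Speed limits (rad/s): [2.22, 2.22, 2.79, 2.79, 3.14, 3.14, 3.14].

### API

Orientations are given as a unit quaternion [x, y, z, w].
In Python, from workcell import manip gives the robot as it stands.
- The arm moves only by the tool move_arm, never from a script. Its argument "plan" is one flat list of numbers, 7 for each row, row after row: the turn, a rotation vector about the tool's x, y, z in rad, then the shift along the tool's x, y, z in m, then the finger opening in m, from 0 to 0.0854. In form: [ax, ay, az, dx, dy, dz, gripper, ax, ay, az, dx, dy, dz, gripper, ...]. A call has 1 to 12 rows; each row is the pose to reach, as a shift and turn from the pose commanded when the call began, along the tool's axes at that moment; what a row does not reach only later rows make up. A row lasts 1/8 s, in which the tool goes at most 62.5 mm and 10.7 degrees, less where a joint would pass 70% of its speed; a pose out of reach is approached as far as the arm can. A call with a gripper value outside its range is refused whole. The fingers move at their own pace and stop on an object; "squeeze" is the grip in N (left out, the last holds). Time passes only in rows, so rows that repeat a pose let the fingers close. It gives the time, the measured TCP pose, the force, the opening and the grip force at its end, in the units of the state.
- manip.get_obs(): the state, without advancing time (a new reading comes with each control period).
- manip.camera(name): name is "side" or "top" or "wrist"; returns a dict with "color" (384x512x3 uint8, red, green, blue), "fx", "fy", "cx", "cy" (pixels), "dist" ([k1, k2, p1, p2, k3] as OpenCV has them; the pictures are not rectified), "cam_to_world" (4x4, takes a point from camera to world coordinates); the wrist camera has in their place "mount" (4x4, takes a point from camera to tool coordinates, whose origin is the TCP and whose axes are the flange's). Camera axes: x right, y down, z forward; pixel columns grow to the right and rows downward; lengths in m; the calibration is good to about 2 mm. A picture is of the moment at which its call begins: read the wrist's pose just before it. There is no depth.
- manip.hand_in(): hands the job in; it is judged then, once.
Trained networks look in a picture, given as the dict that the camera call returned (one of the last four; its "shot" number tells which), for a name from the list of things; names that differ only in an ending like _2 or _b are one class to them, and where a whole thing is asked for, a point or a joint stands for the part that bears it (a point fixed in the world has none). Each returns a list of dicts, best first, with "conf" (0 to 1); they miss things now and then, are a little off and sometimes report something else, mostly with a low value. They report only what shows in the picture. A call takes as long as a camera call. They do not tell look-alikes from the thing itself.
- manip.look_for(picture, label): "position" ([x, y, z] in m, in the coordinates of the camera as it stood for that picture, good to about 4 mm: the middle of the surface that is visible of it).
- manip.silhouettes(picture, label): "pixels" (384x512 bool, what is visible of it).
- manip.tip_of(picture, label): "position" ([x, y, z] in m, in the coordinates of the camera as it stood for that picture, good to about 4 mm: a listed point, or the origin of a listed thing).
The state is a dict: "clock": time; "joint_pos": joint angles; "joint_velocities": joint speeds; "tau": joint torques, N m; "position": TCP position; "ee_rot": TCP orientation; "ft_force": force on the tool from outside, world axes, zero at the start; "torque": the same for the moment, N m; "grip_width": opening from 0.0 (shut) to 1.0 (fully open); "grasp_force": force on a finger pad.
Only numpy, scipy, OpenCV 4.12 (cv2) and the standard library are available. Lean on these libraries where they do the work, as an engineer would, in place of code of your own. Each camera call takes 0.05 s, during which the arm holds its last target. There are 200 camera calls.

## Working session

There is one attempt and no reset: what is moved stays moved. The work goes in short steps, Python scripts to look and compute and a tool call to move; the robot and the scene stay as the last step left them, time stands still between calls to the robot, and variables do not carry over. Pictures are saved under pics/ and viewed, at most 10 in all, crops included, and the job is handed in when it is done.

Besides the shell and the picture viewer there is one more tool, called after "Request:" as name(argument=value, ...) on one line, values as JSON. move_arm: Moves the arm, as the interface text tells. Its arguments: {"type":"object","properties":{"plan":{"type":"array","items":{"type":"number"}},"squeeze":{"type":"number"}},"required":["plan"]}

```bash
mkdir -p pics; ls; cat > h.py <<'E'
import numpy as np, cv2
from scipy.spatial.transform import Rotation as R
from workcell import manip
def T(o=None):
    o=o or manip.get_obs(); M=np.eye(4); M[:3,:3]=R.from_quat(o["ee_rot"]).as_matrix(); M[:3,3]=o["position"]; return M
def shot(n):
    M=T(); p=manip.camera(n); p["W"]=p["cam_to_world"] if n!="wrist" else M@np.array(p["mount"]); p["W"]=np.array(p["W"]); return p
def save(p,f): cv2.imwrite("pics/"+f,p["color"][:,:,::-1])
def w(p,x): return (p["W"]@np.r_[x,1])[:3]
def K(p): return np.array([[p["fx"],0,p["cx"]],[0,p["fy"],p["cy"]],[0,0,1.]])
def proj(p,X):
    c=np.linalg.inv(p["W"]); return cv2.projectPoints(np.atleast_2d(np.array(X,float)),cv2.Rodrigues(c[:3,:3])[0],c[:3,3],K(p),np.array(p["dist"],float))[0][:,0]
def ray(p,uv):
    n=cv2.undistortPoints(np.array([[uv]],float),K(p),np.array(p["dist"],float))[0,0]
    d=p["W"][:3,:3]@np.r_[n,1]; return p["W"][:3,3],d/np.linalg.norm(d)
def atz(p,uv,z): o,d=ray(p,uv); return o+d*(z-o[2])/d[2]
def tri(rs):
    A=sum(np.eye(3)-np.outer(d,d) for o,d in rs); b=sum((np.eye(3)-np.outer(d,d))@o for o,d in rs); return np.linalg.solve(A,b)
E
python3 - <<'E'
from h import *
np.set_printoptions(precision=4,suppress=True)
print(T())
for n in ["top","side"]:
    p=shot(n); save(p,n+"0.png"); print(n,p["W"][:3,3],p["fx"])
    for l in ["foot_top","rod_top","collar","gauge","fin","blank"]:
        for r in manip.tip_of(p,l)[:4]: 
            X=w(p,r["position"]); print(l,round(r["conf"],2),X,proj(p,X)[0].round())
print(manip.get_obs())
E
```

```text
pics
[[-0.9633  0.2685 -0.0003  0.1678]
 [ 0.2685  0.9633 -0.0014  0.6019]
 [-0.0001 -0.0015 -1.      0.4039]
 [ 0.      0.      0.      1.    ]]
top [0.3982 0.0224 1.277 ] 447.31671852998
foot_top 0.89 [ 0.5627 -0.0513  0.0131] [276. 188.]
rod_top 0.89 [ 0.5695 -0.0504  0.0971] [277. 182.]
rod_top 0.27 [ 0.4086  0.0311 -0.002 ] [249. 243.]
collar 0.6 [ 0.5078 -0.2445  0.0454] [347. 204.]
collar 0.45 [ 0.5703 -0.0525  0.0535] [277. 184.]
gauge 0.81 [ 0.3375 -0.2979 -0.0013] [365. 265.]
gauge 0.79 [ 0.5851 -0.2451 -0.0024] [342. 179.]
gauge 0.67 [ 0.3207 -0.0937 -0.0015] [294. 274.]
fin 0.74 [ 0.5083 -0.2439  0.0462] [347. 204.]
fin 0.63 [ 0.337  -0.1731  0.0406] [324. 268.]
fin 0.6 [ 0.4173 -0.2741  0.0433] [359. 237.]
blank 0.68 [ 0.548   0.2882 -0.0036] [158. 197.]
blank 0.64 [ 0.5713 -0.0517  0.1024] [278. 181.]
side [ 0.2058 -0.6143  0.7754] 360.82871853621293
foot_top 0.88 [ 0.5683 -0.0507  0.0151] [279. 223.]
rod_top 0.89 [ 0.5705 -0.0546  0.103 ] [282. 201.]
collar 0.69 [0.5495 0.2848 0.006 ] [226. 159.]
collar 0.51 [ 0.5701 -0.05    0.0553] [280. 212.]
gauge 0.88 [ 0.3397 -0.
[... 189 characters left out ...]
0.1772  0.0445] [220. 285.]
fin 0.61 [ 0.4216 -0.2829  0.0448] [273. 307.]
fin 0.58 [ 0.5028 -0.2469  0.0466] [297. 280.]
blank 0.56 [0.5523 0.2851 0.0043] [227. 159.]
{'clock': 0.7, 'joint_pos': array([-1.3216,  0.3322, -0.0647,  1.4601,  0.0216,  1.3499, -0.0885]), 'joint_velocities': array([ 0.0003,  0.0012, -0.0001, -0.0005,  0.0008, -0.0011,  0.0013]), 'tau': array([  0.    , -62.5067,   0.0489, -39.1786,   0.0164,   0.0013,
        -0.    ]), 'position': array([0.1678, 0.6021, 0.4047]), 'ee_rot': array([ 0.1355,  0.9908,  0.    , -0.    ]), 'ft_force': array([-0.7025,  0.1162,  0.519 ]), 'torque': array([-0.041 ,  0.0008,  0.0015]), 'grasp_force': 0.0, 'grip_width': 1.0039428501498204}
```

```bash
python3 -c "
import cv2
a=cv2.imread('pics/top0.png')[130:330,130:430]; b=cv2.imread('pics/side0.png')[130:380,150:400]
cv2.imwrite('pics/top1.png',cv2.resize(a,None,fx=2.6,fy=2.6,interpolation=3)); cv2.imwrite('pics/side1.png',cv2.resize(b,None,fx=2.4,fy=2.4,interpolation=3))"
```

```text
(no output)
```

View pics/top1.png

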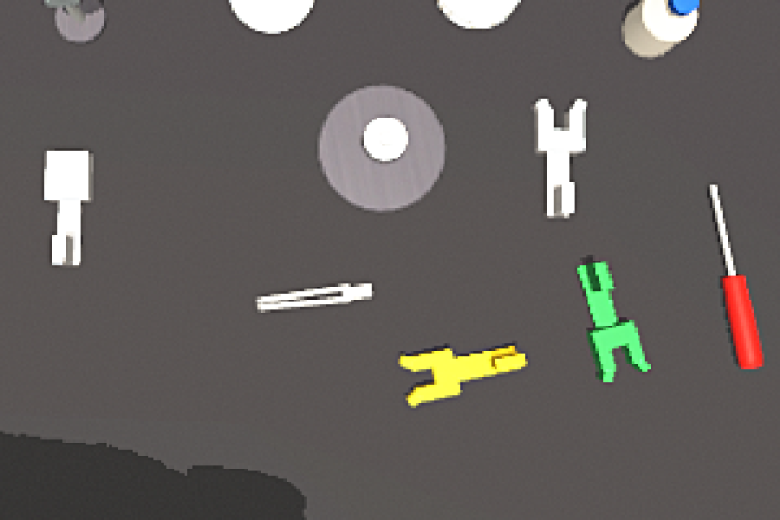

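View pics/side1.png

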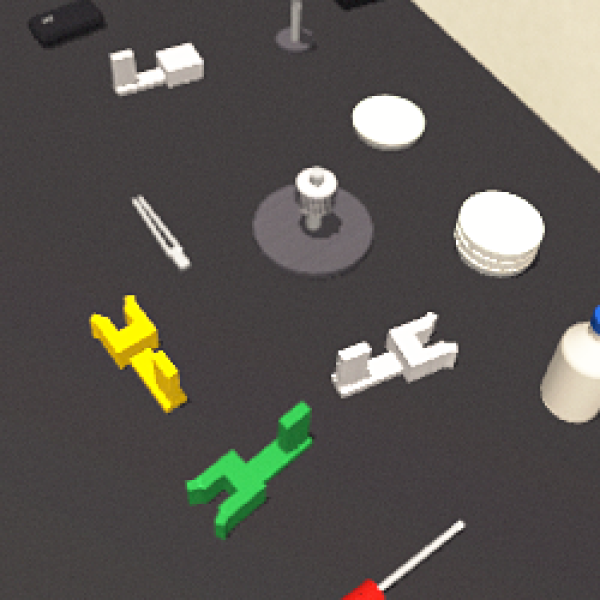

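The fork-shaped candidates (top-image pixels) are the white fork (342,179), the yellow fork (294,274), the green fork (365,265) and the white unslotted block (158,197). The white fork fits: it is bare aluminium with an open slot, while yellow and green are excluded by the text and the white block is the blank. The enlarged crop confirms this. The post is at (277,184). Now I'll move over the gauge.

```bash
cat >> h.py <<'E'
np.set_printoptions(precision=4,suppress=True)
def rel(pos,xdir):
    "rows numbers to reach TCP pos with tool down and tool x along xdir (deg) from now"
    M=T(); a=np.radians(xdir); x=np.array([np.cos(a),np.sin(a),0]); z=np.array([0,0,-1.]); G=np.c_[x,np.cross(z,x),z]
    return np.r_[R.from_matrix(M[:3,:3].T@G).as_rotvec(), M[:3,:3].T@(np.array(pos)-M[:3,3])].round(4)
E
python3 - <<'E'
from h import *
p=shot("wrist"); print(np.array(p["mount"]),p["fx"])
print(rel([0.46,0.25,0.40],70),rel([0.46,-0.245,0.36],0))
E
```

```text
[[-0.0011 -0.9548 -0.2974  0.0743]
 [ 1.     -0.0013  0.0003 -0.0004]
 [-0.0007 -0.2974  0.9548  0.029 ]
 [ 0.      0.      0.      1.    ]] 281.99576804593625
[ 0.0001 -0.0001  1.6481 -0.376  -0.2607  0.0047] [ 0.     -0.0002  2.8698 -0.5089 -0.7375  0.0447]
```

Request:
move_arm(plan=[0, 0, 0.18, -0.042, -0.029, 0, 0.085, 0, 0, 0.36, -0.084, -0.058, 0, 0.085, 0, 0, 0.54, -0.125, -0.087, 0, 0.085, 0, 0, 0.72, -0.167, -0.116, 0, 0.085, 0, 0, 0.9, -0.209, -0.145, 0, 0.085, 0, 0, 1.08, -0.25, -0.174, 0, 0.085, 0, 0, 1.26, -0.292, -0.203, 0, 0.085, 0, 0, 1.44, -0.334, -0.232, 0, 0.085, 0, 0, 1.62, -0.37, -0.29, 0, 0.085, 0, 0, 1.8, -0.39, -0.35, 0, 0.085, 0, 0, 1.98, -0.41, -0.41, 0, 0.085, 0, 0, 2.16, -0.43, -0.47, 0, 0.085])

```text
clock: 2.25
position: [0.4552, 0.0396, 0.405]
ee_rot: [0.939, 0.345, 0.001, -0.0]
ft_force: [1.5, -0.6, 0.6]
grip_width: 0.992
grasp_force: 0.0
```

```bash
python3 - <<'E'
from h import *
print(T()[:3,3],manip.get_obs()["joint_pos"],rel([0.51,-0.245,0.36],0))
E
```

```text
[0.4552 0.0396 0.405 ] [-0.7431 -0.0784  0.5366  1.9065  0.0409  1.3018 -1.0856] [-0.0005 -0.001   0.7039 -0.1425  0.2524  0.0448]
```

Request:
move_arm(plan=[0, 0, 0.14, -0.028, 0.05, 0.009, 0.085, 0, 0, 0.28, -0.057, 0.1, 0.018, 0.085, 0, 0, 0.42, -0.085, 0.15, 0.027, 0.085, 0, 0, 0.56, -0.114, 0.2, 0.036, 0.085, 0, 0, 0.704, -0.1425, 0.2524, 0.045, 0.085, 0, 0, 0.704, -0.1425, 0.2524, 0.045, 0.085, 0, 0, 0.704, -0.1425, 0.2524, 0.045, 0.085])

```text
clock: 3.12
position: [0.5119, -0.2422, 0.3595]
ee_rot: [1.0, 0.003, -0.0, -0.0]
ft_force: [0.5, 0.4, 0.1]
grip_width: 0.997
grasp_force: 0.0
```

```bash
python3 - <<'E'
from h import *
print(T(),manip.get_obs()["joint_pos"])
p=shot("wrist"); save(p,"w1.png")
for l in ["gauge","fin","foot_top","rod_top"]:
    for r in manip.tip_of(p,l)[:3]:
        X=w(p,r["position"]); print(l,round(r["conf"],2),X,proj(p,X)[0].round())
# model corners for nominal
g=np.array([[24,10,30],[24,-10,30],[-30,23,30],[-30,-23,30],[-100,12,10],[-100,-12,10],[-70,6,60],[-70,-6,60],[-100,6,60],[-100,-6,60],[-8.5,10,30],[-8.5,-10,30]])/1000
print(proj(p,g+[0.587,-0.247,0]).round())
E
```

```text
[[ 1.      0.0065 -0.0005  0.5119]
 [ 0.0065 -1.      0.0003 -0.2422]
 [-0.0005 -0.0003 -1.      0.3595]
 [ 0.      0.      0.      1.    ]] [-0.3537  0.301   0.8599  1.7186 -0.2405  1.233  -0.9997]
gauge 0.85 [ 0.3216 -0.0933  0.0002] [147. 302.]
gauge 0.72 [ 0.5857 -0.2489  0.0024] [260. 107.]
gauge 0.58 [ 0.3425 -0.2961 -0.0012] [292. 290.]
fin 0.76 [ 0.335  -0.1753  0.0425] [199. 317.]
fin 0.61 [ 0.4184 -0.2788  0.0504] [285. 262.]
fin 0.58 [ 0.5053 -0.2427  0.0477] [254. 188.]
foot_top 0.67 [ 0.5711 -0.0501  0.0141] [ 80. 121.]
rod_top 0.6 [ 0.5706 -0.0517  0.1056] [ 15. 128.]
[[249.  81.]
 [269.  81.]
 [236. 136.]
 [280. 136.]
 [247. 193.]
 [268. 193.]
 [252. 180.]
 [264. 180.]
 [252. 208.]
 [264. 208.]
 [249. 115.]
 [268. 115.]]
```

View pics/w1.png

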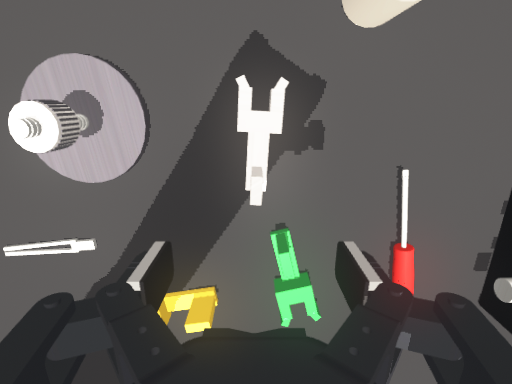

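The wrist view shows the white fork with its slot end at about (260,115) and fin top near (257,190). The foot disc is centred near (85,118), and nothing obstructs the fin's sides. Next I'll refine the poses by fitting a silhouette model.

```bash
cat >> h.py <<'E'
from scipy.optimize import minimize
def box(x0,x1,y0,y1,z0,z1): return np.array([[x,y,z] for x in (x0,x1) for y in (y0,y1) for z in (z0,z1)])/1000
GB=[box(-30,-8.5,-23,23,0,30),box(-100,-30,-12,12,0,10),box(-100,-70,-6,6,0,60)]
for s in (1,-1):
    GB.append(np.array([[x,s*y,z] for z in (0,30) for x,y in ((-8.5,10),(-8.5,23),(24,23),(24,14),(16,10))])/1000)
def mask(p,v,z0=0):
    m=np.zeros((384*4,512*4),np.uint8); c,s=np.cos(v[2]),np.sin(v[2])
    for b in GB:
        q=b@np.array([[c,s,0],[-s,c,0],[0,0,1]])+[v[0],v[1],z0]
        h=cv2.convexHull(((proj(p,q)+.5)*4).astype(np.float32)); cv2.fillConvexPoly(m,h.round().astype(np.int32),1)
    return cv2.resize(m.astype(np.float32),(512,384),interpolation=cv2.INTER_AREA)
def fit(p,sil,v0,z0=0):
    s=sil.astype(np.float32); f=lambda u:np.abs(mask(p,np.array(v0)+u*[.01,.01,.1],z0)-s).sum()/s.sum()
    r=minimize(f,np.zeros(3),method="Nelder-Mead",options=dict(initial_simplex=[[0,0,0],[.6,0,0],[0,.6,0],[0,0,.8]],xatol=.01,fatol=1e-4))
    return np.array(v0)+r.x*[.01,.01,.1],r.fun
def best(p,label,near):
    return min(manip.silhouettes(p,label),key=lambda r:np.linalg.norm(np.argwhere(r["pixels"]).mean(0)[::-1]-near))
E
python3 - <<'E'
from h import *
for n in ["wrist","top","side"]:
    p=shot(n); near=proj(p,[.56,-.247,.02])[0]
    r=best(p,"gauge",near); print(n,r["conf"],r["pixels"].sum(),fit(p,r["pixels"],[.586,-.247,-.03]))
    t=manip.tip_of(p,"foot_top"); t2=manip.tip_of(p,"rod_top"); print([ (round(a["conf"],2),w(p,a["position"])) for a in t[:1]+t2[:1]])
    # foot disc from gray/purple colour
    hsv=cv2.cvtColor(p["color"],cv2.COLOR_RGB2HSV); c=proj(p,[.569,-.052,.014])[0]
    print(c, p["color"][int(proj(p,[.569,-.102,.014])[0][1]),int(proj(p,[.569,-.102,.014])[0][0])])
E
```

```text
wrist 0.79 3144 (array([ 0.5907, -0.2485, -0.0512]), np.float64(0.07955630123615265))
[(0.75, array([ 0.5724, -0.0528,  0.0156])), (0.87, array([ 0.5726, -0.0517,  0.1067]))]
[ 83.1537 123.0341] [183 174 180]
top 0.89 403 (array([ 0.5902, -0.2469, -0.0507]), np.float64(0.4134615361690521))
[(0.94, array([ 0.5664, -0.0504,  0.0157])), (0.66, array([ 0.4198, -0.4315, -0.0013]))]
[276.3659 185.9118] [133 125 130]
side 0.89 987 (array([ 0.5897, -0.2483, -0.0572]), np.float64(0.08320668339729309))
[(0.73, array([ 0.5698, -0.0489,  0.0155])), (0.92, array([ 0.5714, -0.054 ,  0.1029]))]
[279.6765 223.1418] [123 112 117]
```

```bash
python3 - <<'E'
from h import *
print(rel([0.5055,-0.2438,0.201],-3))
E
```

```text
[-0.0001  0.      0.0581 -0.0063  0.0012  0.1587]
```

Request:
move_arm(plan=[0, 0, 0.058, -0.006, 0.001, 0.03, 0.085, 0, 0, 0.058, -0.006, 0.001, 0.07, 0.085, 0, 0, 0.058, -0.006, 0.001, 0.11, 0.085, 0, 0, 0.058, -0.006, 0.001, 0.14, 0.085, 0, 0, 0.058, -0.006, 0.001, 0.1585, 0.085, 0, 0, 0.058, -0.006, 0.001, 0.1585, 0.085, 0, 0, 0.058, -0.006, 0.001, 0.1585, 0.005, 0, 0, 0.058, -0.006, 0.001, 0.1585, 0.005, 0, 0, 0.058, -0.006, 0.001, 0.1585, 0.005, 0, 0, 0.058, -0.006, 0.001, 0.1585, 0.005, 0, 0, 0.058, -0.006, 0.001, 0.1585, 0.005, 0, 0, 0.058, -0.006, 0.001, 0.1585, 0.005], squeeze=50)

```text
clock: 5.48
position: [0.506, -0.2436, 0.2014]
ee_rot: [1.0, -0.026, 0.0, -0.0]
ft_force: [-0.9, -0.5, 4.4]
grip_width: 0.127
grasp_force: 52.2
```

Request:
move_arm(plan=[0, 0, 0, 0, 0, -0.02, 0.005, 0, 0, 0, 0, 0, -0.05, 0.005, 0, 0, 0, 0, 0, -0.05, 0.005, 0, 0, 0, 0, 0, -0.05, 0.005])

```text
clock: 5.98
position: [0.5057, -0.2434, 0.2511]
ee_rot: [1.0, -0.026, -0.0, -0.0]
ft_force: [-0.5, 0.8, -1.3]
grip_width: 0.134
grasp_force: 51.5
```

```bash
python3 - <<'E'
from h import *
o=manip.get_obs(); print(o["ft_force"],o["torque"],T())
P=np.array([.570,-.0515]); a=np.radians(45); u=np.array([np.cos(a),np.sin(a)])
print(rel(np.r_[P-u*(.085+.07),.251],45))
for n in ["side"]:
    p=shot(n); save(p,"s2.png"); near=proj(p,[.56,-.247,.07])[0]
    r=best(p,"gauge",near); print(n,r["conf"],r["pixels"].sum(),[fit(p,r["pixels"],[.59,-.248,-.05],z) for z in (.04,.045,.05,.055)])
p=shot("wrist"); r=best(p,"gauge",[260,130])
print([fit(p,r["pixels"],[.59,-.248,-.05],z) for z in (.045,.05,.055)])
E
```

```text
[-0.5352  0.8309 -1.3445] [-0.0331  0.0742 -0.0463] [[ 0.9986 -0.052  -0.0001  0.5057]
 [-0.052  -0.9986  0.0005 -0.2434]
 [-0.0002 -0.0005 -1.      0.2511]
 [ 0.      0.      0.      1.    ]]
[-0.0005 -0.0001 -0.8374 -0.0495 -0.0798  0.0002]
side 0.92 764 [(array([ 0.5909, -0.2421, -0.0519]), np.float64(0.4418357312679291)), (array([ 0.5894, -0.2445, -0.0535]), np.float64(0.4375818073749542)), (array([ 0.5869, -0.2472, -0.0544]), np.float64(0.43054646253585815)), (array([ 0.5854, -0.2494, -0.0521]), np.float64(0.43013742566108704))]Traceback (most recent call last):
  File "<stdin>", line 8, in <module>
  File "h.py", line 40, in best
    return min(manip.silhouettes(p,label),key=lambda r:np.linalg.norm(np.argwhere(r["pixels"]).mean(0)[::-1]-near))
ValueError: min() iterable argument is empty
```

Request:
move_arm(plan=[0, 0, -0.14, -0.008, -0.013, 0, 0.005, 0, 0, -0.28, -0.016, -0.026, 0, 0.005, 0, 0, -0.42, -0.025, -0.04, 0, 0.005, 0, 0, -0.56, -0.033, -0.053, 0, 0.005, 0, 0, -0.7, -0.041, -0.066, 0, 0.005, 0, 0, -0.837, -0.0495, -0.08, 0, 0.005, 0, 0, -0.837, -0.0495, -0.08, 0, 0.005, 0, 0, -0.837, -0.0495, -0.08, 0, 0.005])

```text
clock: 7.18
position: [0.4607, -0.1616, 0.2511]
ee_rot: [0.925, 0.381, 0.0, 0.0]
ft_force: [0.7, -1.0, -1.5]
grip_width: 0.131
grasp_force: 51.4
```

```bash
python3 - <<'E'
from h import *
print(T())
im=[]
for n in ["wrist","side"]:
    p=shot(n); c=p["color"]; im.append(cv2.resize(c if n=="wrist" else c[150:300,190:390],(400,300),interpolation=3))
    for l in ["foot_top","rod_top","collar","gauge","fin"]:
        for r in manip.tip_of(p,l)[:2]:
            X=w(p,r["position"]); print(n,l,round(r["conf"],2),X)
cv2.imwrite("pics/pre.png",np.hstack(im)[:,:,::-1])
E
```

```text
[[ 0.7097  0.7045  0.0001  0.4607]
 [ 0.7045 -0.7097 -0.0002 -0.1616]
 [-0.      0.0002 -1.      0.2511]
 [ 0.      0.      0.      1.    ]]
wrist rod_top 0.65 [0.4092 0.0282 0.0001]
wrist gauge 0.88 [ 0.3244 -0.0943  0.001 ]
wrist gauge 0.56 [0.409  0.03   0.0008]
wrist fin 0.77 [ 0.4619 -0.1581  0.099 ]
wrist fin 0.57 [ 0.3358 -0.1778  0.0444]
side foot_top 0.58 [ 0.5702 -0.0506  0.0128]
side rod_top 0.86 [ 0.5736 -0.0532  0.1027]
side collar 0.53 [ 0.5715 -0.0522  0.0553]
side gauge 0.73 [ 0.519  -0.1005  0.0496]
side gauge 0.65 [ 0.3403 -0.2967  0.0019]
side fin 0.97 [ 0.3387 -0.1763  0.0441]
side fin 0.62 [ 0.4232 -0.2821  0.0452]
```

View pics/pre.png

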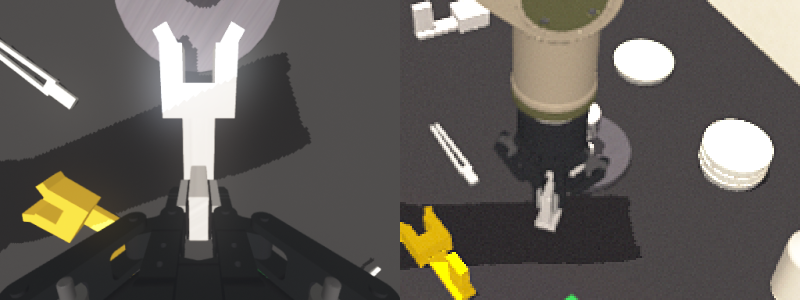

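The gauge is held level. The fork points at the post's foot, whose disc is at the top of the wrist view around (200,20), and the slot is aligned with it. I'll refine the post axis from the disc's outline in the earlier pictures.

```bash
python3 - <<'E'
from h import *
from scipy.optimize import least_squares
Mw=np.array([[1,.0065,-.0005,.5119],[.0065,-1,.0003,-.2422],[-.0005,-.0003,-1,.3595],[0,0,0,1]])
for n,f in (("wrist","w1.png"),("top","top0.png"),("side","side0.png")):
    p=manip.camera(n); p["W"]=Mw@np.array(p["mount"]) if n=="wrist" else np.array(p["cam_to_world"])
    g=cv2.GaussianBlur(cv2.cvtColor(cv2.imread("pics/"+f),cv2.COLOR_BGR2GRAY).astype(np.float32),(0,0),.8)
    th=np.linspace(0,2*np.pi,180,endpoint=False); pts=[]
    for t in th:
        d=np.array([np.cos(t),np.sin(t),0]); rr=np.linspace(.055,.085,61)
        uv=proj(p,np.array([.570,-.0515,.014])+rr[:,None]*d).astype(np.float32)
        v=cv2.remap(g,uv[:,:1].copy(),uv[:,1:].copy(),cv2.INTER_LINEAR)[:,0]
        gr=v[:-8]-v[8:]; i=gr.argmax()
        if gr[i]>15 and 3<i<50: pts.append((np.array([.570,-.0515,.014])+d*rr[i+4])[:2])
    pts=np.array(pts)
    s=least_squares(lambda q:np.hypot(*(pts-q[:2]).T)-q[2],[.57,-.0515,.07],loss="soft_l1",f_scale=.0007)
    print(n,len(pts),s.x)
P=np.array([.570,-.0515]);M=T()
E
```

```text
wrist 170 [ 0.5694 -0.0535  0.0695]
top 180 [ 0.5678 -0.0521  0.0691]
side 172 [ 0.5688 -0.054   0.0693]
```

```bash
cat >> h.py <<'E'
P=np.array([.569,-.0532]); U=np.array([1,1])/2**.5
def ins(b,z): return rel(np.r_[P-U*(.0846+b),z],45)
E
python3 - <<'E'
from h import *
print(ins(.07,.217),ins(.004,.217),manip.get_obs()["clock"])
E
```

```text
[-0.     -0.0001 -0.0006 -0.0016  0.0004  0.0342] [-0.     -0.0001 -0.0006  0.0644  0.0003  0.0342] 7.925
```

Request:
move_arm(plan=[0, 0, 0, -0.001, 0, 0.017, 0.005, 0, 0, 0, -0.001, 0, 0.034, 0.005, 0, 0, 0, -0.001, 0, 0.034, 0.005, 0, 0, 0, 0.015, 0, 0.034, 0.005, 0, 0, 0, 0.026, 0, 0.034, 0.005, 0, 0, 0, 0.034, 0, 0.034, 0.005, 0, 0, 0, 0.04, 0, 0.034, 0.005, 0, 0, 0, 0.04, 0, 0.034, 0.005])

```text
clock: 8.93
position: [0.4891, -0.1325, 0.2172]
ee_rot: [0.924, 0.383, 0.0, -0.0]
ft_force: [-0.1, -0.3, -1.3]
grip_width: 0.13
grasp_force: 51.5
```

```bash
python3 - <<'E'
from h import *
print(ins(.004,.217),manip.get_obs()["ft_force"],manip.get_obs()["torque"])
p=shot("wrist"); save(p,"in1.png")
E
```

```text
[ 0.     -0.0001  0.0001  0.024   0.0004  0.0002] [-0.1123 -0.2733 -1.2739] [-0.0124  0.0246  0.0154]
```

View pics/in1.png

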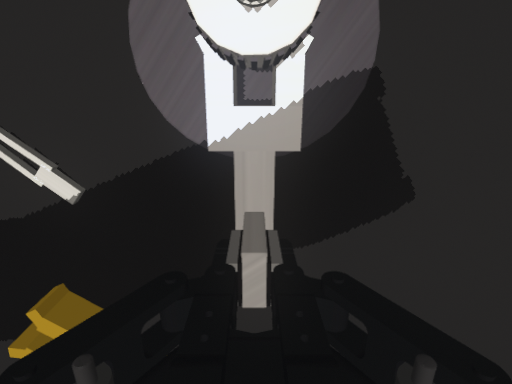

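The tines straddle the collar's shadow symmetrically, with the slot centre at u≈255 and the collar centre at u≈255. There is no contact force, so I'll continue in.

Request:
move_arm(plan=[0, 0, 0, 0.006, 0, 0, 0.005, 0, 0, 0, 0.012, 0, 0, 0.005, 0, 0, 0, 0.017, 0, 0, 0.005, 0, 0, 0, 0.022, 0, 0, 0.005, 0, 0, 0, 0.024, 0, 0, 0.005, 0, 0, 0, 0.024, 0, 0, 0.005])

```text
clock: 9.72
position: [0.5059, -0.1158, 0.2171]
ee_rot: [0.924, 0.382, -0.0, -0.0]
ft_force: [-0.4, 0.4, -1.5]
grip_width: 0.134
grasp_force: 51.5
```

Request:
move_arm(plan=[0, 0, 0, 0, 0, 0.001, 0.005, 0, 0, 0, 0, 0, 0.0015, 0.005, 0, 0, 0, 0, 0, 0.002, 0.005, 0, 0, 0, 0, 0, 0.002, 0.005])

```text
clock: 10.22
position: [0.5058, -0.116, 0.2152]
ee_rot: [0.924, 0.382, -0.0, -0.0]
ft_force: [0.2, 0.6, -1.6]
grip_width: 0.128
grasp_force: 51.7
```

Request:
move_arm(plan=[0, 0, 0, 0.0, 0, 0.0005, 0.005, 0, 0, 0, 0, 0, 0.001, 0.005, 0, 0, 0, 0, 0, 0.001, 0.005, 0, 0, 0, 0, 0, 0.001, 0.005])

```text
clock: 10.72
position: [0.5059, -0.1162, 0.215]
ee_rot: [0.924, 0.382, 0.0, -0.0]
ft_force: [-6.4, 0.8, 12.6]
grip_width: 0.136
grasp_force: 53.8
```

Request:
move_arm(plan=[0, 0, 0, 0.001, 0, 0, 0.005, 0, 0, 0, 0.002, 0, 0, 0.005, 0, 0, 0, 0.003, 0, 0, 0.005, 0, 0, 0, 0.003, 0, 0, 0.005])

```text
clock: 11.22
position: [0.5067, -0.1158, 0.2152]
ee_rot: [0.924, 0.381, -0.002, -0.0]
ft_force: [-15.3, -4.6, 24.1]
grip_width: 0.132
grasp_force: 55.4
```

Request:
move_arm(plan=[0, 0, 0, 0.003, 0, -0.0006, 0.005, 0, 0, 0, 0.003, 0, -0.0009, 0.005, 0, 0, 0, 0.003, 0, -0.0009, 0.005])

```text
clock: 11.6
position: [0.5102, -0.1119, 0.2152]
ee_rot: [0.924, 0.382, 0.0, 0.0]
ft_force: [-1.9, -3.2, 3.0]
grip_width: 0.137
grasp_force: 52.0
```

```bash
python3 - <<'E'
from h import *
o=manip.get_obs();print(ins(0,.215),o["ft_force"],o["torque"]); print(T())
E
```

```text
[ 0.0005 -0.     -0.0008 -0.0015  0.0001  0.0002] [-1.9016 -3.165   3.0213] [-0.6194  0.3156 -0.0332]
[[ 0.7077  0.7065  0.0004  0.5102]
 [ 0.7065 -0.7077 -0.0003 -0.1119]
 [ 0.      0.0005 -1.      0.2152]
 [ 0.      0.      0.      1.    ]]
```

Request:
move_arm(plan=[0, 0, 0, 0.001, 0, 0, 0.005, 0, 0, 0, 0.0015, 0, 0, 0.005, 0, 0, 0, 0.0015, 0, 0, 0.005])

```text
clock: 11.98
position: [0.5106, -0.1118, 0.2152]
ee_rot: [0.924, 0.382, -0.001, 0.0]
ft_force: [-6.9, -6.2, 7.8]
grip_width: 0.131
grasp_force: 53.0
```

```bash
python3 - <<'E'
from h import *
o=manip.get_obs();print(ins(0,.215),o["ft_force"],o["torque"]); print(T())
E
```

```text
[-0.0002  0.0016 -0.0018 -0.0019 -0.0001  0.0002] [-6.8528 -6.2245  7.8295] [-1.2787  1.3946  0.0675]
[[ 0.7083  0.7059 -0.0013  0.5106]
 [ 0.7059 -0.7083 -0.001  -0.1118]
 [-0.0016 -0.0002 -1.      0.2152]
 [ 0.      0.      0.      1.    ]]
```

Request:
move_arm(plan=[0, 0, 0, -0.0005, 0, 0, 0.005, 0, 0, 0, -0.0005, 0, 0, 0.04, 0, 0, 0, -0.0005, 0, 0, 0.085, 0, 0, 0, -0.0005, 0, 0, 0.085, 0, 0, 0, -0.0005, 0, 0, 0.085, 0, 0, 0, -0.0005, 0, 0, 0.085])

```text
clock: 12.72
position: [0.5108, -0.1109, 0.2151]
ee_rot: [0.924, 0.382, 0.0, -0.0]
ft_force: [-0.6, -0.4, -0.8]
grip_width: 0.996
grasp_force: 0.0
```

Request:
move_arm(plan=[0, 0, 0, 0, 0, -0.03, 0.085, 0, 0, 0, 0, 0, -0.07, 0.085, 0, 0, 0, -0.03, 0, -0.11, 0.085, 0, 0, 0, -0.06, 0, -0.15, 0.085, 0, 0, 0, -0.06, 0, -0.15, 0.085, 0, 0, 0, -0.06, 0, -0.15, 0.085])

```text
clock: 13.48
position: [0.4684, -0.1528, 0.3646]
ee_rot: [0.924, 0.383, 0.0, -0.0]
ft_force: [0.2, -0.9, -1.3]
grip_width: 0.992
grasp_force: 0.0
```

```bash
python3 - <<'E'
from h import *
o=manip.get_obs();print(o["clock"],o["joint_pos"]); print(T())
im=[]
for n in ["wrist","side"]:
    p=shot(n); c=p["color"]; im.append(cv2.resize(c[0:300,56:456] if n=="wrist" else c[180:255,230:330],(400,300),interpolation=3))
    for r in manip.silhouettes(p,"gauge"):
        cen=np.argwhere(r["pixels"]).mean(0)[::-1]; print(n,cen,r["conf"],proj(p,[P[0]-.03,P[1]-.03,.03])[0])
    try:
        r=best(p,"gauge",proj(p,[P[0]-.03,P[1]-.03,.03])[0]); print(fit(p,r["pixels"],[*P,.785],.014))
    except Exception as e: print(e)
    for l in ["rod_top","collar","foot_top"]: print(l,[(round(a["conf"],2),w(p,a["position"])) for a in manip.tip_of(p,l)[:2]])
cv2.imwrite("pics/rel.png",np.hstack(im)[:,:,::-1])
E
```

```text
13.475 [-0.4486  0.056   0.703   1.8882 -0.0395  1.211  -0.5179]
[[ 0.7072  0.707   0.0001  0.4684]
 [ 0.707  -0.7072  0.0007 -0.1528]
 [ 0.0006 -0.0005 -1.      0.3646]
 [ 0.      0.      0.      1.    ]]
wrist [277.0477 291.4691] 0.83 [253.1754  80.7964]
wrist [254.7758  86.3354] 0.82 [253.1754  80.7964]
(array([ 0.5633, -0.0612,  0.7737]), np.float64(0.579541027545929))
rod_top [(0.91, array([ 0.5716, -0.0506,  0.1046]))]
collar [(0.63, array([ 0.5681, -0.0536,  0.0529]))]
foot_top []
side [254.401 326.192] 0.97 [275.9472 230.8389]
side [276.1015 231.1386] 0.93 [275.9472 230.8389]
side [208.5493 277.3053] 0.79 [275.9472 230.8389]
(array([ 0.5685, -0.0518,  0.8061]), np.float64(0.3842821717262268))
rod_top [(0.61, array([ 0.5708, -0.0544,  0.1014]))]
collar [(0.54, array([ 0.5687, -0.0502,  0.0531])), (0.25, array([ 0.4077,  0.0273, -0.0025]))]
foot_top []
```

View pics/rel.png

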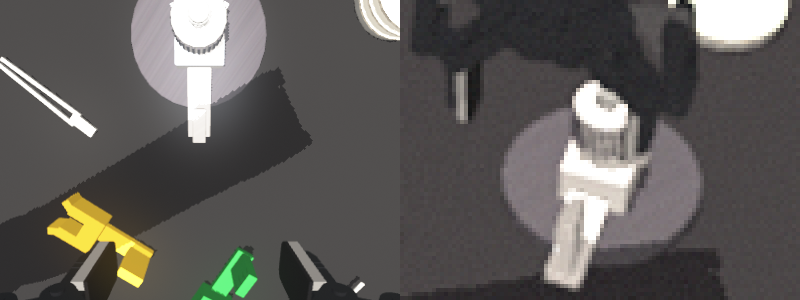

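The gauge sits flat on the foot with the collar directly over the fork. The fork stands free of the gripper. Now over the collar, with the wrist wound back counter-clockwise to leave room for turning.

```bash
python3 - <<'E'
from h import *
print(rel([.570,-.0525,.30],145))
E
```

```text
[-0.0001 -0.     -1.746   0.1432  0.0005  0.065 ]
```

Request:
move_arm(plan=[0, 0, -0.17, 0.014, 0, 0, 0.085, 0, 0, -0.35, 0.03, 0, 0, 0.085, 0, 0, -0.52, 0.044, 0, 0, 0.085, 0, 0, -0.7, 0.06, 0, 0, 0.085, 0, 0, -0.87, 0.08, 0, 0.01, 0.085, 0, 0, -1.05, 0.095, 0, 0.02, 0.085, 0, 0, -1.22, 0.11, 0, 0.03, 0.085, 0, 0, -1.4, 0.125, 0, 0.045, 0.085, 0, 0, -1.57, 0.143, 0, 0.055, 0.085, 0, 0, -1.746, 0.143, 0.0005, 0.065, 0.085, 0, 0, -1.746, 0.143, 0.0005, 0.065, 0.085, 0, 0, -1.746, 0.143, 0.0005, 0.065, 0.085])

```text
clock: 15.58
position: [0.5699, -0.053, 0.3005]
ee_rot: [0.303, 0.953, 0.0, 0.0]
ft_force: [-0.0, 0.1, 0.5]
grip_width: 0.996
grasp_force: 0.0
```

```bash
python3 - <<'E'
from h import *
o=manip.get_obs();print(o["clock"],o["joint_pos"]); print(T())
p=shot("wrist"); save(p,"col.png")
for l in ["rod_top","collar","foot_top"]: print(l,[(round(a["conf"],2),w(p,a["position"])) for a in manip.tip_of(p,l)[:2]])
print(rel([.570,-.0525,.235],145))
E
```

```text
15.575 [-0.3686  0.3126  0.4545  1.7539 -0.1515  1.1093  1.0899]
[[-0.8166  0.5772  0.0004  0.5699]
 [ 0.5772  0.8166  0.0001 -0.053 ]
 [-0.0003  0.0003 -1.      0.3005]
 [ 0.      0.      0.      1.    ]]
rod_top [(0.9, array([ 0.5742, -0.0495,  0.1068]))]
collar [(0.59, array([ 0.5699, -0.055 ,  0.0533]))]
foot_top []
[ 0.0006  0.0005 -0.0016  0.0001  0.0002  0.0655]
```

View pics/col.png

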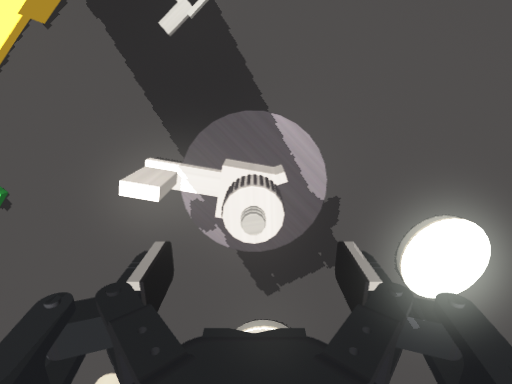

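The collar at (253,212) is centred between the pads (u≈254). The fork tail is off to the left at (150,180), clear of the fingers. Descending to grip.

Request:
move_arm(plan=[0, 0, 0, 0, 0, 0.02, 0.085, 0, 0, 0, 0, 0, 0.04, 0.085, 0, 0, 0, 0, 0, 0.056, 0.085, 0, 0, 0, 0, 0, 0.0655, 0.085, 0, 0, 0, 0, 0, 0.0655, 0.085])

```text
clock: 16.4
position: [0.5698, -0.0526, 0.2342]
ee_rot: [0.301, 0.954, -0.0, -0.0]
ft_force: [-0.5, -0.3, -0.7]
grip_width: 0.994
grasp_force: 0.0
```

```bash
cat >> h.py <<'E'
def avg(k=6):
    r=[]
    for _ in range(k):
        o=manip.get_obs(); r.append(np.r_[o["ft_force"],o["torque"]]); manip.camera("top")
    r=np.array(r); M=T(); print("clock",o["clock"],"mean",r.mean(0),"sd",r.std(0)); print("yaw",np.degrees(np.arctan2(M[1,0],M[0,0])),"tcp",M[:3,3],"j7",o["joint_pos"][6],"w",o["grip_width"],o["grasp_force"])
E
python3 -c "
from h import *
avg()"
```

```text
clock 16.65 mean [-0.0743  0.2042  0.3368 -0.0166  0.0019 -0.0092] sd [0.4087 0.6508 0.6495 0.0308 0.0238 0.0052]
yaw 145.0024158364215 tcp [ 0.5701 -0.0527  0.2351] j7 1.1257643103776818 w 0.9963306449849328 0.0
```

Request:
move_arm(plan=[0, 0, 0, 0, 0, 0, 0.035, 0, 0, 0, 0, 0, 0, 0.035, 0, 0, 0, 0, 0, 0, 0.035, 0, 0, 0, 0, 0, 0, 0.035, 0, 0, 0, 0, 0, 0, 0.035], squeeze=30)

```text
clock: 17.32
position: [0.5696, -0.0533, 0.235]
ee_rot: [0.301, 0.954, -0.0, -0.0]
ft_force: [-4.8, -1.6, 7.3]
grip_width: 0.505
grasp_force: 30.2
```

```bash
python3 -c "
from h import *
avg()"
```

```text
clock 17.575 mean [-4.4129 -1.487   7.1035 -0.2656  0.9111 -0.015 ] sd [0.4255 0.1168 0.4267 0.024  0.0223 0.03  ]
yaw 144.96517916214668 tcp [ 0.5697 -0.0533  0.2351] j7 1.1257968081820877 w 0.5004015636301354 30.238671898841858
```

Request:
move_arm(plan=[0, 0, 0.13, 0, 0, 0, 0.035, 0, 0, 0.26, 0, 0, 0.0004, 0.035, 0, 0, 0.39, 0, 0, 0.0009, 0.035, 0, 0, 0.52, 0, 0, 0.0014, 0.035, 0, 0, 0.65, 0, 0, 0.0019, 0.035, 0, 0, 0.8, 0, 0, 0.0025, 0.035, 0, 0, 0.8, 0, 0, 0.0025, 0.035])

```text
clock: 18.5
position: [0.5693, -0.0535, 0.2321]
ee_rot: [0.65, 0.76, -0.001, -0.0]
ft_force: [-5.2, -2.6, 5.2]
grip_width: 0.501
grasp_force: 30.6
```

```bash
python3 -c "
from h import *
avg()"
```

```text
clock 18.75 mean [-4.6205 -2.4216  4.7476 -0.5774  0.9688 -0.0492] sd [0.6278 0.4133 0.3092 0.0347 0.0302 0.0199]
yaw 99.10659271926977 tcp [ 0.5693 -0.0536  0.2321] j7 0.3909751596746842 w 0.5022899858458005 30.619681477546692
```

Request:
move_arm(plan=[0, 0, 0.0, -0.0009, -0.001, 0, 0.035, 0, 0, 0.1, -0.0009, -0.001, 0.0002, 0.035, 0, 0, 0.2, -0.0009, -0.001, 0.0004, 0.035, 0, 0, 0.2, -0.0009, -0.001, 0.0004, 0.035])

```text
clock: 19.3
position: [0.5689, -0.0537, 0.2315]
ee_rot: [0.721, 0.693, -0.0, -0.0]
ft_force: [-2.2, -1.2, -0.5]
grip_width: 0.504
grasp_force: 30.5
```

```bash
python3 -c "
from h import *
avg(8)"
```

```text
clock 19.65 mean [-1.976  -0.9599 -1.0134 -0.2136  0.3863 -0.018 ] sd [0.6859 0.4209 0.3507 0.0281 0.0476 0.0343]
yaw 87.73952109670027 tcp [ 0.5689 -0.0537  0.2315] j7 0.21174886016942585 w 0.5040311663221266 30.611071586608887
```

Request:
move_arm(plan=[0, 0, 0.1, -0.0003, -0.0002, 0.0005, 0.035, 0, 0, 0.2, -0.0003, -0.0002, 0.0009, 0.035])

```text
clock: 19.95
position: [0.5687, -0.0538, 0.2307]
ee_rot: [0.787, 0.616, -0.0, -0.0]
ft_force: [-3.5, -0.5, -0.2]
grip_width: 0.502
grasp_force: 30.7
```

```bash
python3 -c "
from h import *
avg(8)"
```

```text
clock 20.3 mean [-3.685   0.0397 -0.0263  0.0287  0.7343 -0.0345] sd [0.3948 0.3964 0.75   0.0586 0.0623 0.0346]
yaw 76.32113986316038 tcp [ 0.5687 -0.0539  0.2307] j7 0.03268644786651452 w 0.5048764746928303 30.911225974559784
```

Request:
move_arm(plan=[0, 0, 0.1, 0, -0.0004, 0.0004, 0.035, 0, 0, 0.2, 0, -0.0004, 0.0008, 0.035])

```text
clock: 20.6
position: [0.5684, -0.0538, 0.23]
ee_rot: [0.845, 0.535, 0.0, -0.0]
ft_force: [-3.8, -0.2, -0.2]
grip_width: 0.502
grasp_force: 30.8
```

```bash
python3 -c "
from h import *
avg(8)"
```

```text
clock 20.95 mean [-3.6203  0.6613 -0.0334  0.1517  0.6646 -0.0553] sd [0.4626 0.6439 0.3488 0.0435 0.0387 0.047 ]
yaw 64.86800757472805 tcp [ 0.5684 -0.0538  0.23  ] j7 -0.146733452421596 w 0.5061579532762076 30.89583456516266
```

```bash
cat >> h.py <<'E'
def ser(k=5):
    t=[];ja=[]
    for i in range(k+1):
        o=manip.get_obs(); t.append(o["torque"][2]); ja.append([o["joint_pos"][6],o["joint_velocities"][6],o["tau"][6]])
        if i<k: manip.camera("top")
    M=T(o); print("clock",o["clock"],"tz",np.array(t),"mean",np.mean(t),np.mean(t[1:])); print(np.array(ja).T); print("F",o["ft_force"],"yaw",np.degrees(np.arctan2(M[1,0],M[0,0])),"tcp",M[:3,3],"w",o["grip_width"])
E
```

Request:
move_arm(plan=[0, 0, 0.08, 0.0002, -0.0003, 0.0003, 0.035, 0, 0, 0.16, 0.0002, -0.0003, 0.0006, 0.035])

```text
clock: 21.25
position: [0.5683, -0.0537, 0.2294]
ee_rot: [0.885, 0.466, 0.0, 0.0]
ft_force: [-3.5, -0.1, -0.6]
grip_width: 0.503
grasp_force: 30.8
```

```bash
python3 -c "
from h import *
ser(6)"
```

```text
clock 21.55 tz [ 0.0308 -0.0032 -0.0537 -0.051  -0.0693 -0.0148 -0.0105] mean -0.024537734972046303 -0.03375290112190132
[[-0.2928 -0.2963 -0.2916 -0.2897 -0.2893 -0.2895 -0.2898]
 [-0.5663  0.1092  0.0664  0.0195 -0.0018 -0.0056 -0.0093]
 [ 1.1523  0.8923 -1.003  -0.4492 -0.1116  0.0161  0.0436]]
F [-2.781   0.2084 -1.821 ] yaw 55.71619546194126 tcp [ 0.5683 -0.0537  0.2294] w 0.5087455833474156
```

Request:
move_arm(plan=[0, 0, 0.05, 0.0002, -0.0002, 0.0003, 0.035, 0, 0, 0.09, 0.0002, -0.0002, 0.0004, 0.035, 0, 0, 0.12, 0.0002, -0.0002, 0.0005, 0.035, 0, 0, 0.135, 0.0002, -0.0002, 0.0006, 0.035, 0, 0, 0.145, 0.0002, -0.0002, 0.0006, 0.035, 0, 0, 0.15, 0.0002, -0.0002, 0.0006, 0.035])

```text
clock: 22.3
position: [0.5682, -0.0535, 0.2289]
ee_rot: [0.917, 0.399, 0.0, 0.0]
ft_force: [-4.5, -2.1, 0.6]
grip_width: 0.504
grasp_force: 31.0
```

```bash
python3 -c "
from h import *
ser(5)"
```

```text
clock 22.55 tz [0.1093 0.0957 0.1053 0.1314 0.0221 0.0899] mean 0.09228405398943278 0.08888397246461885
[[-0.4247 -0.4249 -0.4245 -0.4245 -0.4245 -0.4245]
 [-0.0331  0.0077  0.0027  0.0008 -0.0005  0.0011]
 [-0.0725 -0.05   -0.1432 -0.0964 -0.0745 -0.0682]]
F [-3.8863 -3.0812  2.3045] yaw 47.023892392226 tcp [ 0.5682 -0.0535  0.2289] w 0.5028055198553077
```

Request:
move_arm(plan=[0, 0, -0.1, 0, 0, -0.0004, 0.035, 0, 0, -0.25, 0, 0, -0.001, 0.035, 0, 0, -0.4, 0, 0, -0.0015, 0.035, 0, 0, -0.4, 0, 0, -0.0015, 0.035, 0, 0, -0.33, 0, 0, -0.0013, 0.035, 0, 0, -0.26, 0, 0, -0.001, 0.035, 0, 0, -0.22, 0, 0, -0.0008, 0.035, 0, 0, -0.19, 0, 0, -0.0007, 0.035, 0, 0, -0.17, 0, 0, -0.0006, 0.035, 0, 0, -0.16, 0, 0, -0.0006, 0.035, 0, 0, -0.15, 0, 0, -0.0006, 0.035])

```text
clock: 23.92
position: [0.5682, -0.0535, 0.2294]
ee_rot: [0.885, 0.466, 0.0, 0.0]
ft_force: [-1.0, -4.7, -1.8]
grip_width: 0.501
grasp_force: 30.9
```

```bash
python3 -c "
from h import *
ser(5)"
```

```text
clock 24.175 tz [ 0.0823  0.0276  0.0728 -0.0043 -0.0031 -0.0133] mean 0.027008151170197656 0.01595725815029015
[[-0.2929 -0.2933 -0.2929 -0.2927 -0.2926 -0.2927]
 [-0.0703  0.0103  0.0069  0.0009 -0.0003 -0.    ]
 [ 0.0979  0.0479 -0.1323 -0.0455 -0.0119 -0.0038]]
F [-0.6942 -5.2918 -1.3014] yaw 55.59675017468723 tcp [ 0.5682 -0.0535  0.2294] w 0.5070546305884543
```

Request:
move_arm(plan=[0, 0, 0.05, 0, 0, 0.0002, 0.035, 0, 0, 0.09, 0, 0, 0.0003, 0.035, 0, 0, 0.12, 0, 0, 0.0004, 0.035, 0, 0, 0.135, 0, 0, 0.0005, 0.035, 0, 0, 0.145, 0, 0, 0.0006, 0.035, 0, 0, 0.15, 0, 0, 0.0006, 0.035])

```text
clock: 24.92
position: [0.5682, -0.0535, 0.2289]
ee_rot: [0.917, 0.399, -0.0, 0.0]
ft_force: [-1.7, -4.9, 1.1]
grip_width: 0.501
grasp_force: 31.2
```

```bash
python3 -c "
from h import *
ser(5)"
```

```text
clock 25.175 tz [0.1047 0.0499 0.028  0.0632 0.0818 0.0463] mean 0.062301227940241045 0.05382614818297515
[[-0.4256 -0.4258 -0.4256 -0.4254 -0.4254 -0.4254]
 [-0.0345  0.0061  0.0036  0.0022  0.0005  0.0014]
 [-0.0639 -0.0621 -0.1381 -0.0909 -0.0739 -0.0699]]
F [-1.6503 -5.2821  0.5578] yaw 47.01129180475328 tcp [ 0.5682 -0.0534  0.2289] w 0.5062695221252924
```

Request:
move_arm(plan=[0, 0, 0.03, 0.0002, 0.0002, 0.0001, 0.035, 0, 0, 0.055, 0.0002, 0.0002, 0.0002, 0.035, 0, 0, 0.075, 0.0002, 0.0002, 0.0003, 0.035, 0, 0, 0.087, 0.0002, 0.0002, 0.0003, 0.035, 0, 0, 0.095, 0.0002, 0.0002, 0.0004, 0.035, 0, 0, 0.1, 0.0002, 0.0002, 0.0004, 0.035])

```text
clock: 25.92
position: [0.5683, -0.0534, 0.2285]
ee_rot: [0.936, 0.352, -0.0, -0.0]
ft_force: [-4.5, -4.6, 4.5]
grip_width: 0.503
grasp_force: 31.4
```

```bash
python3 -c "
from h import *
ser(5)"
```

```text
clock 26.175 tz [0.1815 0.1253 0.1332 0.1578 0.1427 0.1158] mean 0.14271411562378913 0.1349574675543776
[[-0.5135 -0.5137 -0.5134 -0.5134 -0.5133 -0.5133]
 [-0.0339  0.0061  0.0019 -0.0003  0.0009  0.0011]
 [-0.0998 -0.1093 -0.1884 -0.1422 -0.1253 -0.1214]]
F [-4.8571 -3.7507  4.259 ] yaw 41.28148960837435 tcp [ 0.5683 -0.0535  0.2285] w 0.5035128567463106
```

Request:
move_arm(plan=[0, 0, 0.02, 0.0003, 0.0, 0.0, 0.035, 0, 0, 0.035, 0.0003, 0.0, -0.0001, 0.035, 0, 0, 0.045, 0.0003, 0.0, -0.0001, 0.035, 0, 0, 0.055, 0.0003, 0, -0.0001, 0.035, 0, 0, 0.06, 0.0003, 0.0, -0.0001, 0.035])

```text
clock: 26.8
position: [0.5683, -0.0534, 0.2284]
ee_rot: [0.946, 0.324, -0.001, -0.0]
ft_force: [-4.6, -5.4, 2.7]
grip_width: 0.507
grasp_force: 31.3
```

```bash
python3 -c "
from h import *
ser(6)"
```

```text
clock 27.1 tz [0.1847 0.1686 0.1713 0.2064 0.1499 0.1217 0.2093] mean 0.17311978384007137 0.1711861923260515
[[-0.5667 -0.5669 -0.5667 -0.5666 -0.5665 -0.5666 -0.5666]
 [-0.0352  0.0064  0.0013 -0.0002 -0.0002 -0.001   0.0004]
 [-0.1469 -0.1455 -0.2204 -0.1733 -0.1562 -0.1523 -0.1516]]
F [-4.878  -5.2432  2.2686] yaw 37.838609752859874 tcp [ 0.5683 -0.0534  0.2284] w 0.5057347208300258
```

Torque has risen linearly since first touch, by about 0.03 N m per 0.06 rad, which puts the bearing load near 10 N. I'll release and withdraw straight up.

Request:
move_arm(plan=[0, 0, 0, 0, 0, 0, 0.06, 0, 0, 0, 0, 0, 0, 0.085, 0, 0, 0, 0, 0, 0, 0.085, 0, 0, 0, 0, 0, 0, 0.085, 0, 0, 0, 0, 0, -0.02, 0.085, 0, 0, 0, 0, 0, -0.06, 0.085, 0, 0, 0, 0, 0, -0.11, 0.085, 0, 0, 0, -0.06, 0, -0.14, 0.085, 0, 0, 0, -0.1, 0, -0.14, 0.085, 0, 0, 0, -0.1, 0, -0.14, 0.085])

```text
clock: 28.35
position: [0.4878, -0.1177, 0.37]
ee_rot: [0.947, 0.322, 0.002, -0.001]
ft_force: [1.1, 0.7, 0.3]
grip_width: 0.997
grasp_force: 0.0
```

```bash
python3 - <<'E'
from h import *
print(T())
im=[]
for n in ["wrist","side"]:
    p=shot(n); c=p["color"]; im.append(cv2.resize(c[0:300,56:456] if n=="wrist" else c[180:255,230:330],(400,300),interpolation=3))
    for l in ["rod_top","collar","gauge"]: print(l,[(round(a["conf"],2),w(p,a["position"])) for a in manip.tip_of(p,l)[:3]])
cv2.imwrite("pics/end.png",np.hstack(im)[:,:,::-1])
E
```

```text
[[ 0.7925  0.6099  0.0022  0.4878]
 [ 0.6099 -0.7925  0.0034 -0.1177]
 [ 0.0038 -0.0014 -1.      0.37  ]
 [ 0.      0.      0.      1.    ]]
rod_top [(0.8, array([ 0.5723, -0.0503,  0.1059]))]
collar [(0.74, array([ 0.5682, -0.0557,  0.0466]))]
gauge [(0.85, array([ 0.3202, -0.0911,  0.0005])), (0.79, array([ 0.3441, -0.2972, -0.0004]))]
rod_top [(0.82, array([ 0.5697, -0.0535,  0.1026]))]
collar [(0.79, array([ 0.5713, -0.0513,  0.045 ]))]
gauge [(0.74, array([ 0.5723, -0.0536,  0.0143])), (0.74, array([ 0.3201, -0.0919, -0.0019])), (0.72, array([ 0.3361, -0.2961,  0.0005]))]
```

View pics/end.png

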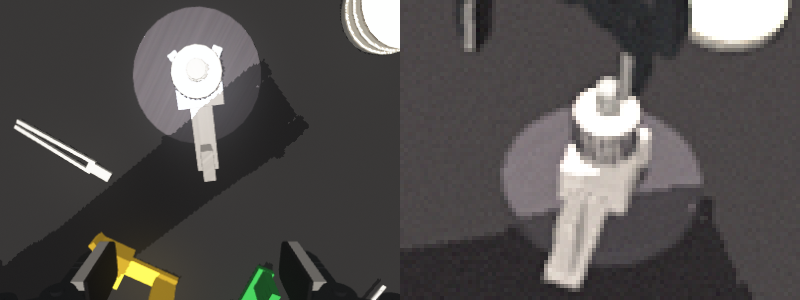

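The collar now sits directly on the fork, with its underside about 46 mm up against the gauge top at 44 mm. The fork is still home and nothing else has moved.

```bash
python3 -c "
from workcell import manip
print(manip.hand_in())"
```

```text
the job is handed in; nothing more can be done
None
```

The job is handed in at about 28 s: the fork gauge is home on the post's foot with the collar nipped on it, at about 10 N estimated from the turning torque rather than measured directly, and the other things were left untouched.

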